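# Fetch the nozzle-dip tin from behind the tall containers

## Robot

A 6-joint arm with a two-finger parallel gripper is mounted at the origin on the work surface. World frame = base frame: x ahead of the robot, y to its left, z up, the work surface at z = 0. Lengths are in m, angles in degrees, forces in N, time in s.
With the tool pointing down it reaches from about 0.25 to 0.725 m from the base axis. Payload 9.7 kg.
Tool frame: the origin (TCP) lies midway between the tips of the shut fingers; the grasp point (between the pads) lies 19 mm behind it; z points along the fingers, y is the line along which they close (so a half turn about z gives the same grasp; the last joint's range is limited). The gripper opens to 85 mm and grips with 20 to 120 N. Pads are 22 mm wide; open, the fingers measure 114 mm over their backs; the gripper's body (76 mm by 85 mm) begins 54 mm behind the grasp point. The pads swing forward as they close: fully open they stand 13 mm farther back than shut.
Start: joints at [77.006, 4.979, 10.078, 95.1, 0, 90], TCP at [0.124, 0.536, 0.198] pointing down, gripper open.
Joint ranges: [-179.16, 179.16], [-48.56, 103.87], [-65.8, 70.77], [-126.05, 130.52], [-82.76, 87.17], [-180, 180]. Speed limits (degrees/s): [127.2, 127.2, 147.25, 180, 180, 180].

## Interface

Orientations are given as [roll, pitch, yaw] about the fixed x, y, z axes, in that order (R = Rz(yaw) Ry(pitch) Rx(roll)).
In Python, from workcell import bot gives the robot as it stands.
- The arm moves only by the shell command python3 -m crank 'ROWS' [FORCE]. ROWS is JSON, a list of rows, each an object with "gripper": the finger opening in mm, from 0 to 85.4; "travel": the shift along the tool's x, y, z in mm, a list of three; "twist": the turn, a rotation vector about the tool's x, y, z in rad, a list of three. In form: [{"gripper": gripper, "travel": [tx, ty, tz], "twist": [rx, ry, rz]}, ...]. A call has 1 to 12 rows; each row shifts and turns the commanded pose from where the row before left it, along the tool's axes as they then stand; what a row does not reach is not made up. A row lasts 1/8 s, in which the tool goes at most 62.5 mm and 10.7 degrees, less where a joint would pass 70% of its speed; a pose out of reach is approached as far as the arm can. A call is refused whole if a number of a shift passes 62.5 or a number of a turn 0.188, either way. A call with a gripper value outside its range is refused whole. The fingers move at their own pace and stop on an object; FORCE is the grip in N (left out, the last holds). Time passes only in rows, so rows that do not move let the fingers close. It gives the time, the measured TCP pose, the force, the opening and the grip force at its end, in the units of the state.
- bot.get_obs(): the state, without advancing time (a new reading comes with each control period).
- bot.camera(name): name is "scene" or "side" or "wrist"; returns the picture (420x560x3 uint8, red, green, blue); there is no depth.
- bot.calibration(name): a dict with "vfov" (degrees; the focal length in pixels is half the picture's height over the tangent of half this angle, whatever the lens; pixels are square), "cx", "cy" (the principal point, pixels), "camera_from_world" (4x4, takes a point from world to camera coordinates). Camera axes: x right, y down, z forward; pixel columns grow to the right and rows downward; lengths in m; the calibration is good to about 2 mm. A picture is of the moment at which its call begins: read the wrist's pose just before it. calibration takes no time and is no camera call; for the wrist camera it gives the pose at the moment of the call.
- bot.job_done(): hands the job in; it is judged then, once.
The state is a dict: "time": time; "q": joint angles; "qd": joint speeds; "joint_efforts": joint torques, N m; "ee_pos": TCP position; "tcp_rot": TCP orientation; "wrist_force": force on the tool from outside, world axes, zero at the start; "torque": the same for the moment, N m; "opening": finger opening in m; "grasp_force": force on a finger pad.
Only numpy, scipy, OpenCV 4.12 (cv2) and the standard library are available. Lean on these libraries where they do the work, as an engineer would, in place of code of your own. Each camera call takes 0.05 s, during which the arm holds its last target. There are 200 camera calls.

## Task

Get the squat tin of nozzle dip out from among the three tall containers in the tray on the welding bench: first stand all three containers on the ribbed rubber mat, then fetch the tin and stand it in the ring on the gun rest. With the tin in its ring, put each container back in the tray, centred on its own footprint pad (the oblong can square with its pad), the one it started on. Keep everything upright, and leave the welded tee piece where it is.

Things in the scene. Friction and masses are not known exactly. Their poses are not given: they have to be found in the camera images.
- spray_can: Tall white spray can with a black cap: round, 56 mm across up to a height of 104 mm, then a shoulder and a cap 43 mm across, 132 mm high in all, 0.17 to 0.34 kg. Rigid. Starts on the large round pad. Origin: centre of its underside; z up its axis.
- oblong_can: Tall oblong bare-metal can with a paper band and a small black screw cap: 42 mm (its x) by 60 mm (its y) and 104 mm high, with a cap 26 mm across, 16 mm high and 12 mm off centre towards +y, 120 mm high in all, 0.23 to 0.46 kg. Rigid. Starts on the oblong pad. Origin: centre of its underside; z up.
- squeeze_bottle: Tall slim white bottle with a pointed grey nozzle: round, 42 mm across up to a height of 94 mm, then a shoulder and the nozzle, 123 mm high in all, 0.09 to 0.18 kg. Rigid. Starts on the small round pad. Origin: centre of its underside; z up its axis.
- dip_tin: Squat round steel tin with a grey lid, to be fetched: 64 mm across, straight sides, 46 mm high, 0.14 to 0.28 kg. It stands on the floor of the tray, with a pad 72 mm (centre to centre) to its left, another to its right and the third on the robot's side of it; these directions turn with the tray. Origin: centre of its underside; z up its axis.
- pad_spray: Large round dark rubber footprint pad, 72 mm across and 2 mm thick, fixed in the tray: home of the spray can. The tray is a shallow bare-metal one, 160 by 224 mm, fixed to the bench, its floor 2 mm thick and its rim 12 mm above the bench. The centres of neighbouring pads are about 102 mm apart, those of the left and right pads 144 mm. Origin: centre of the pad's underside, on the tray's floor, so its top is 2 mm above it.
- pad_oblong: Oblong dark rubber footprint pad, 58 mm (its x) by 74 mm (its y) and 2 mm thick, fixed in the tray: home of the oblong can, whose long side goes along the pad's long side (either way round). Origin: centre of its underside, on the tray's floor; its top is 2 mm above it.
- pad_bottle: Small round dark rubber footprint pad, 58 mm across and 2 mm thick, fixed in the tray: home of the squeeze bottle. Origin: centre of its underside, on the tray's floor; its top is 2 mm above it.
- mat: Square ribbed black rubber mat, 190 by 190 mm and 3 mm thick, fixed flat on the bench, empty at the start: the side area. x and y run along its sides. Origin: centre of its underside on the bench; its top is 3 mm above it.
- gun_rest: Blue steel gun rest fixed to the bench: a base plate 5 mm thick, 150 by 100 mm, reaching from 50 mm on the +x side of the origin to 100 mm on the -x side; on it a bare-steel ring, 80 mm inside diameter, 3 mm wall, standing 8 mm above the plate, in which the tin is stood on the plate; at the -x end, 85 mm from the origin, an upright fork 79 mm high and 68 mm wide along y. Origin: on the bench under the centre of the ring; the plate's top is 5 mm above it.
- tee_piece: Bystander: a welded steel tee piece, 100 by 50 mm and 48 mm high, lying on the bench beyond the work. Leave it alone. Origin: centre of its underside; x along it.

How it is judged:
By the outcome, as a careful person would: the job done as asked, in the order asked, and still so for the second after the job is handed in, with the robot touching nothing.
It also fails if it takes over 150 s, if anything falls off the work surface, if the arm or the gripper's body presses on something with over 40 N, if the wrist force passes 120 N, or if a joint passes its speed limit or range.

## Working session

There is one attempt and no reset: what is moved stays moved. The work goes in short steps, Python scripts to look and compute and a shell command to move; the robot and the scene stay as the last step left them, time stands still between calls to the robot, and variables do not carry over. Pictures are saved under pics/ and viewed, at most 14 in all, crops included, and the job is handed in when it is done.

```bash
ls; mkdir -p pics
python3 - <<'E'
from workcell import bot
import cv2
o=bot.get_obs();print(o)
for n in ("scene","side","wrist"):
    c=bot.calibration(n);print(n,c)
    cv2.imwrite(f"pics/{n}0.png",bot.camera(n)[:,:,::-1])
E
```

```text
pics
{'time': 0.0, 'q': array([ 7.70053047e+01,  5.00975866e+00,  1.00335726e+01,  9.51001526e+01,
       -1.08419090e-03,  9.00008912e+01]), 'qd': array([-0.14126767,  0.0600961 , -0.04799136,  0.11121778, -0.01167231,
        0.02150579]), 'joint_efforts': array([ 6.14519831e-05, -5.20388496e+01,  4.64806259e+01,  1.63683062e-02,
       -4.38939799e-05, -6.66368933e-06]), 'ee_pos': array([0.12361519, 0.5356357 , 0.19728808]), 'tcp_rot': array([-1.79923661e+02,  1.08537729e-03,  1.67004415e+02]), 'wrist_force': array([ 0.07264021, -1.0767801 ,  0.26200879]), 'torque': array([ 0.0161808 , -0.03232254, -0.00095679]), 'grasp_force': 0.0, 'opening': 0.08531936644342322}
scene {'vfov': 56.48939714516441, 'cx': 278.8828645671153, 'cy': 210.50338933597723, 'camera_from_world': array([[ 0.62600517,  0.77965073,  0.0161944 , -0.3496964 ],
       [ 0.65965965, -0.5183569 , -0.5442015 , -0.36839706],
       [-0.41589262,  0.35135575, -0.83879823,  1.16771283],
       [ 0.        ,  0.        ,  0.        ,  1.        ]])}
side {'vfov': 55.789931794800495, 'cx': 279.1636671695435, 'cy': 218.95181068309955, 'camera_from_world': array([[ 0.86499673, -0.50161888,  0.01261567, -0.48961709],
       [-0.28744669, -0.51597042, -0.80693799,  0.21128408],
       [ 0.41128465,  0.69437239, -0.59050141,  0.69952725],
       [ 0.        ,  0.        ,  0.        ,  1.        ]])}
wrist {'vfov': 62.683463821567386, 'cx': 280.13441966941366, 'cy': 207.9955767105825, 'camera_from_world': array([[ 0.22456836,  0.97445519, -0.0024779 , -0.54975171],
       [ 0.92826024, -0.21314744,  0.3047968 , -0.04046498],
       [ 0.29648267, -0.07074786, -0.95241418,  0.38005632],
       [ 0.        ,  0.        ,  0.        ,  1.        ]])}
```

View pics/scene0.png

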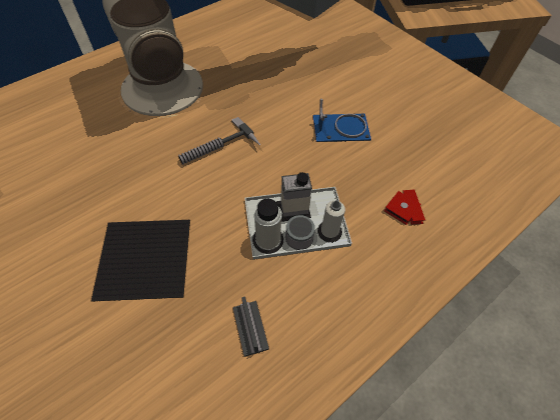

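View pics/side0.png

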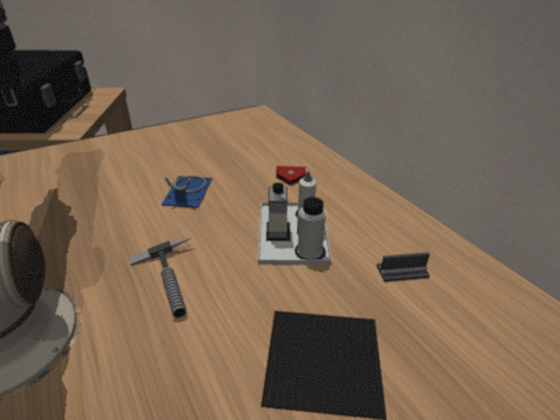

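View pics/wrist0.png

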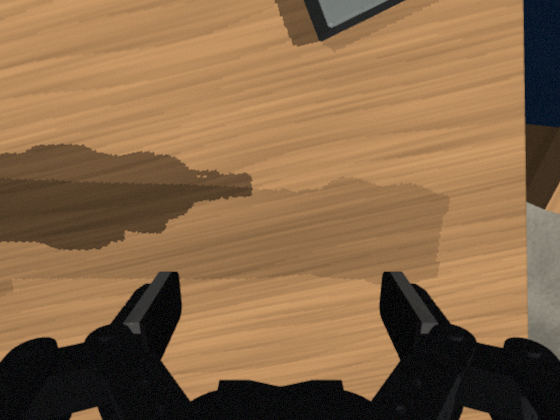

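The scene view shows the mat at about (143,260), the tray at about (298,222) and the gun rest ring at about (351,125). In the tray are the spray can (cap at 267,206), the oblong can (cap at 302,179), the bottle (tip at 336,203) and the tin (300,228). The tee is at (250,328). The wrist view sees only bare bench.

```bash
cat > h.py <<'E'
import numpy as np,cv2,time
from scipy.spatial.transform import Rotation as R
from workcell import bot
def ray(c,uv):
    f=210/np.tan(np.radians(c["vfov"]/2)); M=np.array(c["camera_from_world"])
    d=M[:3,:3].T@np.array([(uv[0]-c["cx"])/f,(uv[1]-c["cy"])/f,1.]); return -M[:3,:3].T@M[:3,3],d
def onz(c,uv,z):
    o,d=ray(c,uv); return o+d*(z-o[2])/d[2]
def proj(c,p):
    f=210/np.tan(np.radians(c["vfov"]/2)); M=np.array(c["camera_from_world"]); q=M[:3,:3]@np.array(p)+M[:3,3]
    return np.array([c["cx"]+f*q[0]/q[2],c["cy"]+f*q[1]/q[2]])
def go(p,yaw):
    "shift along tool axes (mm) and turn about tool z (rad) from measured pose to p, fingers down with tool yaw"
    o=bot.get_obs(); T=R.from_euler("xyz",o["tcp_rot"],degrees=True)
    d=T.inv().apply(np.array(p)-o["ee_pos"])*1000
    w=(T.inv()*R.from_euler("xyz",[180,0,yaw],degrees=True)).as_rotvec()
    print("pos",o["ee_pos"].round(4),"rot",o["tcp_rot"].round(1),"shift mm",d.round(1),"twist",w.round(4))
E
python3 - <<'E'
from h import *
c=bot.calibration("scene");s=bot.calibration("side")
for n,uv,z in [("spray",(267,206),.136),("obl cap",(302,179),.124),("bottle",(336,203),.127),("tin",(300,228),.048),("ring",(350,125),.013),("fork",(320,100),.079),
 ("t1",(246,197),.012),("t2",(339,189),.012),("t3",(349,244),.012),("t4",(254,256),.012),("hammer",(240,125),.03),("tee",(250,328),.03)]:
    p=onz(c,uv,z);print(n,p.round(3),"r",np.hypot(*p[:2]).round(3),"side px",proj(s,p).round(0))
im=cv2.imread("pics/scene0.png");m=(im.max(2)<55).astype(np.uint8);m[:,:80]=0;m[:,200:]=0;m[:200]=0
k=max(cv2.findContours(m,0,2)[0],key=cv2.contourArea)
q=cv2.approxPolyDP(k,8,True)[:,0];P=np.array([onz(c,u,.003) for u in q]);print("mat",q.tolist(),P.round(3),P.mean(0))
E
```

```text
spray [ 0.603 -0.069  0.136] r 0.607 side px [312. 201.]
obl cap [0.588 0.037 0.124] r 0.589 side px [280. 185.]
bottle [0.679 0.05  0.127] r 0.681 side px [311. 172.]
tin [ 0.646 -0.012  0.048] r 0.646 side px [312. 216.]
ring [0.467 0.324 0.013] r 0.569 side px [190. 183.]
fork [0.393 0.27  0.079] r 0.477 side px [167. 177.]
t1 [ 0.485 -0.043  0.012] r 0.487 side px [257. 258.]
t2 [0.607 0.15  0.012] r 0.625 side px [264. 200.]
t3 [0.731 0.063 0.012] r 0.734 side px [322. 203.]
t4 [ 0.623 -0.122  0.012] r 0.635 side px [330. 258.]
hammer [0.296 0.076 0.03 ] r 0.306 side px [154. 248.]
tee [ 0.749 -0.225  0.03 ] r 0.782 side px [408. 261.]
mat [[189, 220], [108, 223], [92, 300], [182, 297]] [[ 0.451 -0.183  0.003]
 [ 0.342 -0.334  0.003]
 [ 0.493 -0.441  0.003]
 [ 0.603 -0.293  0.003]] [ 0.47232092 -0.31291199  0.003     ]
```

Rays from the two views agree, with the tray at about 57° and the mat at about 54°. I'll turn to yaw 57.5 and hover over the tray for a close look.

```bash
python3 -m crank '[{"gripper":85,"travel":[0,0,-10],"twist":[0,0,0.18]},{"gripper":85,"travel":[0,0,-10],"twist":[0,0,0.18]},{"gripper":85,"travel":[0,0,-10],"twist":[0,0,0.18]},{"gripper":85,"travel":[0,0,-10],"twist":[0,0,0.18]},{"gripper":85,"travel":[0,0,-10],"twist":[0,0,0.18]},{"gripper":85,"travel":[0,0,0],"twist":[0,0,0.18]},{"gripper":85,"travel":[0,0,0],"twist":[0,0,0.18]},{"gripper":85,"travel":[0,0,0],"twist":[0,0,0.18]},{"gripper":85,"travel":[0,0,0],"twist":[0,0,0.18]},{"gripper":85,"travel":[0,0,0],"twist":[0,0,0.18]},{"gripper":85,"travel":[0,0,0],"twist":[0,0,0.11]}]' 40; python3 -c "
from h import *
go([.65,.04,.25],57.5)"
```

```text
time: 1.52
ee_pos: [0.2071, 0.5034, 0.2477]
tcp_rot: [-176.1, 0.5, 65.4]
wrist_force: [-0.1, -0.1, -0.1]
opening: 0.085
grasp_force: 0.0
pos [0.2071 0.5034 0.2477] rot [-176.1    0.5   65.4] shift mm [-237.   594.2  -40.7] twist [-0.0676  0.0142  0.1377]
```

```bash
python3 -m crank '[{"gripper":85,"travel":[0,0,0],"twist":[0,0,0]},{"gripper":85,"travel":[0,0,0],"twist":[0,0,0]},{"gripper":85,"travel":[0,0,0],"twist":[0,0,0]}]'; python3 -c "
from h import *
go([.65,.04,.25],57.5); print(bot.get_obs()['q'])"
```

```text
time: 1.9
ee_pos: [0.205, 0.5043, 0.248]
tcp_rot: [-176.1, 0.5, 65.7]
wrist_force: [0.2, 0.0, -0.0]
opening: 0.0848
grasp_force: 0.0
pos [0.205  0.5043 0.248 ] rot [-176.1    0.5   65.7] shift mm [-239.8  595.4  -40.2] twist [-0.0669  0.0136  0.1422]
[ 65.61408127   6.16386207  16.91339476 101.25557539   3.87279769
 179.94515371]
```

```bash
python3 -m crank '[{"gripper":85,"travel":[-24,59.5,-4],"twist":[0,0,0]},{"gripper":85,"travel":[-24,59.5,-4],"twist":[0,0,0]},{"gripper":85,"travel":[-24,59.5,-4],"twist":[0,0,0]},{"gripper":85,"travel":[-24,59.5,-4],"twist":[0,0,0]},{"gripper":85,"travel":[-24,59.5,-4],"twist":[0,0,0]},{"gripper":85,"travel":[-24,59.5,-4],"twist":[0,0,0]},{"gripper":85,"travel":[-24,59.5,-4],"twist":[0,0,0]},{"gripper":85,"travel":[-24,59.5,-4],"twist":[0,0,0]},{"gripper":85,"travel":[-24,59.5,-4],"twist":[0,0,0]},{"gripper":85,"travel":[-24,59.5,-4],"twist":[0,0,0]},{"gripper":85,"travel":[0,0,0],"twist":[-0.067,0.014,0.142]},{"gripper":85,"travel":[0,0,0],"twist":[0,0,0]}]'; python3 -c "
from h import *
go([.65,.04,.25],57.5); print(bot.get_obs()['q'])
import pickle
c=bot.calibration('wrist');im=bot.camera('wrist')[:,:,::-1];cv2.imwrite('pics/w1.png',im);pickle.dump(c,open('w1.pkl','wb'))"
```

```text
time: 3.4
ee_pos: [0.6369, 0.0525, 0.249]
tcp_rot: [-179.9, 0.0, 57.5]
wrist_force: [0.7, -0.1, 0.0]
opening: 0.0852
grasp_force: 0.0
pos [0.6369 0.0525 0.249 ] rot [-179.9    0.    57.5] shift mm [-3.5 17.8 -1.1] twist [-0.0016  0.0005  0.0002]
[4.69146524e+00 2.00359750e+01 3.36142529e+01 1.03668586e+02
 3.39644271e-02 1.27178108e+02]
```

View pics/w1.png

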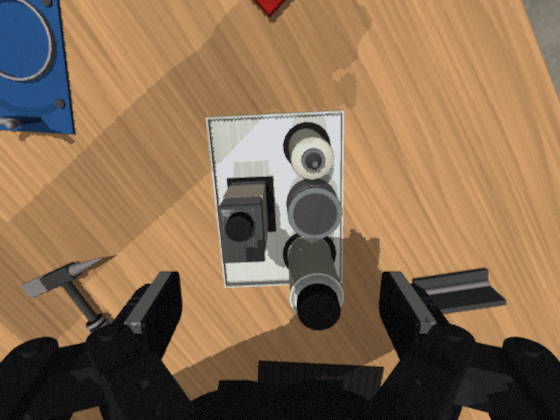

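The wrist view shows the tray squarely, with its rim corners at about (208,118), (342,112), (343,283) and (226,287). The spray cap is at (319,307), the oblong cap at (240,226) with its long side along the tray, the bottle tip at (314,160), and the tin lid at (315,209). The ring is at about (12,37).

Run:
```python
from h import *; import pickle
c=pickle.load(open('w1.pkl','rb'))
def P(n,uv,z):
    p=onz(c,uv,z);print(n,p.round(4));return p
a=[P("t",u,.012) for u in [(208,118),(342,112),(343,283),(226,287)]]
print("sides",[np.linalg.norm(a[i]-a[i-1]).round(3) for i in range(4)],"ctr",np.mean(a,0).round(4))
for i,j in [(2,1),(3,0)]:
    d=a[j]-a[i];print("ang",np.degrees(np.arctan2(d[1],d[0])).round(1))
s=P("spray",(319,307),.136);P("cap",(240,226),.124);b=P("bottle",(314,160),.127);t=P("tin",(315,209),.048)
o=[P("obl",u,.108) for u in [(220,204),(266,203),(264,262),(222,262)]]; print(np.mean(o,0))
d=b-s;ang=np.arctan2(d[1],d[0]);print("s-b",np.linalg.norm(d),np.degrees(ang))
m=(s+b)/2;n=np.array([-np.sin(ang),np.cos(ang),0]);print("mid",m,"obl pred",m+.072*n,t+.072*n)
P("ring",(12,37),.013)
go([s[0],s[1],.18],57.5)
```

```text
t [0.5964 0.1444 0.012 ]
t [0.7307 0.0668 0.012 ]
t [ 0.6226 -0.1284  0.012 ]
t [ 0.4856 -0.0486  0.012 ]
sides [np.float64(0.222), np.float64(0.155), np.float64(0.223), np.float64(0.159)] ctr [0.6089 0.0085 0.012 ]
ang 61.0
ang 60.2
spray [ 0.6074 -0.0646  0.136 ]
cap [0.5866 0.0425 0.124 ]
bottle [0.6764 0.0593 0.127 ]
tin [ 0.6475 -0.0058  0.048 ]
obl [0.5782 0.0674 0.108 ]
obl [0.6161 0.0445 0.108 ]
obl [ 0.58   -0.0068  0.108 ]
obl [0.544  0.0161 0.108 ]
[0.57958714 0.03028881 0.108     ]
s-b 0.14207341526306966 60.87528968162334
mid [ 0.64186756 -0.00264804  0.1315    ] obl pred [0.57897106 0.03239524 0.1315    ] [0.58459993 0.02928324 0.048     ]
ring [0.4678 0.3269 0.013 ]
pos [0.6365 0.0528 0.2505] rot [-180.    -0.    57.7] shift mm [-114.8   38.2   70.4] twist [-0.0006 -0.0006  0.003 ]
```

```bash
python3 -m crank '[{"gripper":85,"travel":[-57,19,0],"twist":[0,0,0]},{"gripper":85,"travel":[-57,19,0],"twist":[0,0,-0.05]},{"gripper":85,"travel":[0,0,50],"twist":[0,0,0]},{"gripper":85,"travel":[0,0,0],"twist":[0,0,0]}]'; python3 -c "
from h import *
go([.607,-.064,.068],60.5)"
```

```text
time: 3.95
ee_pos: [0.6053, -0.0639, 0.1976]
tcp_rot: [-179.7, 0.1, 60.4]
wrist_force: [-0.3, 0.3, 0.3]
opening: 0.085
grasp_force: 0.0
pos [ 0.6053 -0.0639  0.1976] rot [-1.797e+02  1.000e-01  6.040e+01] shift mm [  1.    2.2 129.6] twist [-0.0054  0.0014 -0.001 ]
```

```bash
python3 -m crank '[{"gripper":85,"travel":[1,2,45],"twist":[0,0,0]},{"gripper":85,"travel":[0,0,45],"twist":[0,0,0]},{"gripper":85,"travel":[0,0,40],"twist":[0,0,0]},{"gripper":85,"travel":[0,0,0],"twist":[0,0,0]},{"gripper":50,"travel":[0,0,0],"twist":[0,0,0]},{"gripper":50,"travel":[0,0,0],"twist":[0,0,0]},{"gripper":45,"travel":[0,0,0],"twist":[0,0,0]},{"gripper":45,"travel":[0,0,0],"twist":[0,0,0]}]' 50
```

```text
time: 4.95
ee_pos: [0.6111, -0.0641, 0.0738]
tcp_rot: [179.8, -0.2, 60.3]
wrist_force: [-5.2, 3.4, 14.1]
opening: 0.0482
grasp_force: 54.2
```

```bash
python3 -c "
from h import *
im=bot.camera('side')[:,:,::-1][120:290,220:420];cv2.imwrite('pics/s1.png',cv2.resize(im,None,fx=3,fy=3,interpolation=2))
print(bot.get_obs())"
```

```text
{'time': 5.0, 'q': array([-6.03978462e+00,  1.28751514e+01,  5.24048765e+00,  8.21293785e+01,
        1.00753634e-01,  1.13634742e+02]), 'qd': array([ 0.02602449, -0.02791069, -0.03732988, -0.0306506 ,  0.06618843,
        0.00111556]), 'joint_efforts': array([-2.00724721e+00, -5.34924459e+01,  4.28324747e+01, -2.64083326e+00,
       -1.00334443e+00, -4.87236260e-02]), 'ee_pos': array([ 0.61115976, -0.06410172,  0.0737965 ]), 'tcp_rot': array([179.82422608,  -0.18689818,  60.3259671 ]), 'wrist_force': array([-5.38701629,  3.621274  , 11.76823813]), 'torque': array([ 0.96152752,  1.32444655, -0.01046201]), 'grasp_force': 54.152546238619834, 'opening': 0.04751451874405609}
```

View pics/s1.png

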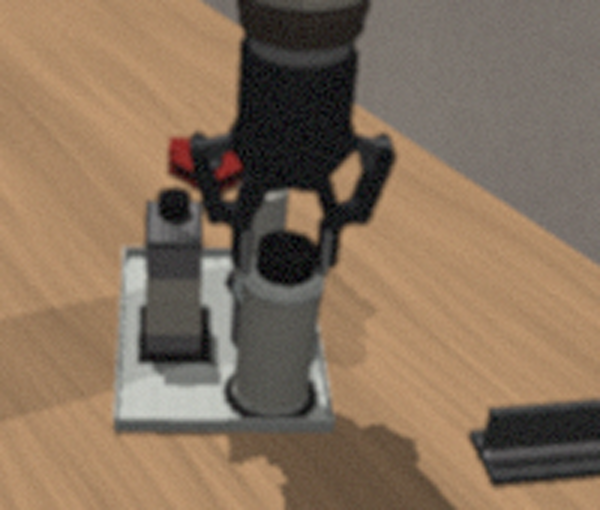

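The side view shows the fingers at the far side of the spray can, pinching a chord of about 48 mm. I'll open, rise and remeasure by triangulating from the fixed views.

```bash
python3 -m crank '[{"gripper":85,"travel":[0,0,0],"twist":[0,0,0]},{"gripper":85,"travel":[0,0,0],"twist":[0,0,0]},{"gripper":85,"travel":[0,0,0],"twist":[0,0,0]},{"gripper":85,"travel":[0,0,-50],"twist":[0,0,0]},{"gripper":85,"travel":[0,0,-50],"twist":[0,0,0]},{"gripper":85,"travel":[35,0,-50],"twist":[0,0,0]},{"gripper":85,"travel":[35,0,0],"twist":[0,0,0]},{"gripper":85,"travel":[0,0,0],"twist":[0,0,0]},{"gripper":85,"travel":[0,0,0],"twist":[0,0,0]}]'; python3 -c "
from h import *;import pickle
print(bot.get_obs()['ee_pos'])
c=bot.calibration('wrist');im=bot.camera('wrist')[:,:,::-1];cv2.imwrite('pics/w2.png',im);pickle.dump(c,open('w2.pkl','wb'))
s=bot.camera('side')[:,:,::-1];cv2.imwrite('pics/side2.png',s)
s=cv2.resize(s[170:280,240:350],(420,420),interpolation=2)
cv2.imwrite('pics/v2.png',np.hstack([im[:,180:420],s]))"
```

```text
time: 6.12
ee_pos: [0.6446, -0.0043, 0.2191]
tcp_rot: [-179.9, 0.0, 60.3]
wrist_force: [-0.3, 0.0, 0.3]
opening: 0.085
grasp_force: 0.0
[ 0.64455275 -0.00425352  0.21912001]
```

View pics/v2.png

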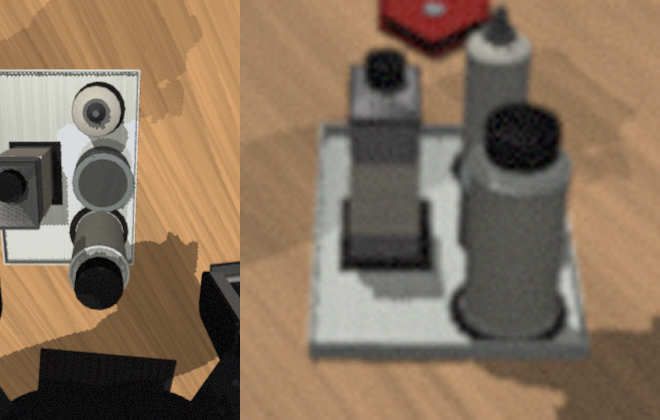

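The spray can stands upright on its pad. In the wrist view the cap top is at (279,284), the tin lid at (282,178) and the bottle tip at (275,113). In the side view the cap is at (314,202).

Run:
```python
from h import *; import pickle
w=pickle.load(open('w2.pkl','rb'));s=bot.calibration('side');sc=bot.calibration('scene')
def tri(*vs):
    A=0;b=0
    for c,u in vs:
        o,d=ray(c,u);d=d/np.linalg.norm(d);K=np.eye(3)-np.outer(d,d);A=A+K;b=b+K@o
    return np.linalg.solve(A,b).round(4)
for n,uv,z in [("spray",(279,284),.136),("bot",(275,113),.127),("tin",(282,178),.048)]: print(n,onz(w,uv,z).round(4))
print("spray tri w+side",tri((w,(279,284)),(s,(314.4,201.5))),"all",tri((w,(279,284)),(s,(314.4,201.5)),(sc,(267,206))))
print("scene+side",tri((s,(314.4,201.5)),(sc,(267,206))))
M=w["camera_from_world"];C=-M[:3,:3].T@M[:3,3];T=R.from_euler("xyz",bot.get_obs()["tcp_rot"],degrees=True)
print("cam in tool",T.inv().apply(C-bot.get_obs()["ee_pos"]), T.inv().apply(M[2,:3]))
```

```text
spray [ 0.6084 -0.0666  0.136 ]
bot [0.675  0.0561 0.127 ]
tin [ 0.6464 -0.0056  0.048 ]
spray tri w+side [ 0.6083 -0.0682  0.1336] all [ 0.6063 -0.0689  0.1353]
scene+side [ 0.6052 -0.0712  0.1378]
cam in tool [ 0.07944935  0.00025728 -0.17524193] [-3.06274662e-01  3.63098604e-04  9.51943118e-01]
```

Run:
```python
from h import *
s=bot.calibration('side')
for z in (.074,.09,.1,.11,.12):
    for k in (-.03,.03):
        p=np.array([.611+k*.87,-.064-k*.49,z]);u=proj(s,p);print(z,k,u.round(1),((u-[220,120])*3).round(0))
```

```text
0.074 -0.03 [298.5 223. ] [235. 309.]
0.074 0.03 [326.  223.1] [318. 309.]
0.09 -0.03 [298.8 217.1] [236. 291.]
0.09 0.03 [326.6 217.2] [320. 291.]
0.1 -0.03 [299.  213.3] [237. 280.]
0.1 0.03 [327.  213.4] [321. 280.]
0.11 -0.03 [299.2 209.4] [238. 268.]
0.11 0.03 [327.4 209.5] [322. 269.]
0.12 -0.03 [299.4 205.5] [238. 257.]
0.12 0.03 [327.8 205.6] [323. 257.]
```

```bash
python3 -c "
from h import *
go([.607,-.068,.07],60.5)"
```

```text
pos [ 0.6444 -0.0048  0.2195] rot [-180.     0.    60.2] shift mm [-73.5  -1.  149.5] twist [-0.0006  0.     -0.0045]
```

```bash
python3 -m crank '[{"gripper":85,"travel":[-37,-0.5,0],"twist":[0,0,0]},{"gripper":85,"travel":[-36.5,-0.5,0],"twist":[0,0,0]},{"gripper":85,"travel":[0,0,30],"twist":[0,0,0]},{"gripper":85,"travel":[0,0,40],"twist":[0,0,0]},{"gripper":85,"travel":[0,0,40],"twist":[0,0,0]},{"gripper":85,"travel":[0,0,40],"twist":[0,0,0]},{"gripper":85,"travel":[0,0,0],"twist":[0,0,0]},{"gripper":85,"travel":[0,0,0],"twist":[0,0,0]}]'; python3 -c "
from h import *
go([.607,-.068,.07],60.5)
a=bot.camera('side')[120:290,240:400,::-1];b=bot.camera('scene')[130:300,200:360,::-1]
cv2.imwrite('pics/s3.png',cv2.resize(np.hstack([a,b]),None,fx=2.5,fy=2.5,interpolation=2))
for n in('side','scene'):
  c=bot.calibration(n)
  for z in (.0,-.013,-.03):
    for k in (-.0425,.0425):
      p=bot.get_obs()['ee_pos']+[k*.87,-k*.49,-z]; u=proj(c,p)-((240,120) if n=='side' else (200,130)); print(n,z,k,(u*2.5+((0,0) if n=='side' else (400,0))).round())
"
```

```text
time: 7.22
ee_pos: [0.608, -0.0678, 0.0716]
tcp_rot: [179.9, -0.1, 60.3]
wrist_force: [-0.3, -0.2, 0.5]
opening: 0.0854
grasp_force: 0.0
pos [ 0.608  -0.0678  0.0716] rot [ 1.799e+02 -1.000e-01  6.030e+01] shift mm [-0.7 -0.8  1.6] twist [ 0.0017 -0.0011 -0.0043]
side 0.0 -0.0425 [132. 262.]
side 0.0 0.0425 [229. 262.]
side -0.013 -0.0425 [132. 250.]
side -0.013 0.0425 [231. 250.]
side -0.03 -0.0425 [133. 234.]
side -0.03 0.0425 [233. 234.]
scene 0.0 -0.0425 [566. 194.]
scene 0.0 0.0425 [581. 279.]
scene -0.013 -0.0425 [566. 186.]
scene -0.013 0.0425 [581. 271.]
scene -0.03 -0.0425 [566. 175.]
scene -0.03 0.0425 [581. 261.]
```

View pics/s3.png

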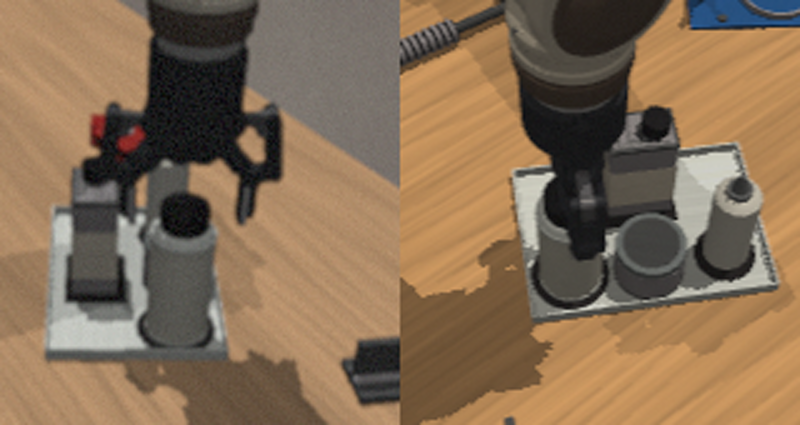

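```bash
cat >> h.py <<'E'
def tri(*vs):
    A=0;b=0
    for c,u in vs:
        o,d=ray(c,u);d=d/np.linalg.norm(d);K=np.eye(3)-np.outer(d,d);A=A+K;b=b+K@o
    p=np.linalg.solve(A,b); return p.round(4),[ (proj(c,p)-u).round(1) for c,u in vs]
E
python3 - <<'E'
from h import *
s=bot.calibration('side');sc=bot.calibration('scene')
p,r=tri((s,(337.2,207.2)),(sc,(276,232)));print(p,r)
o=bot.get_obs();T=R.from_euler("xyz",o["tcp_rot"],degrees=True);print(T.inv().apply(p-o["ee_pos"])*1000)
E
```

```text
[ 0.6538 -0.0871  0.1172] [array([-0.8, -0.7]), array([-0.4,  1. ])]
[  5.57398428  48.98175628 -44.84610928]
```

Triangulating the fingertip puts the open tips about 40 mm behind the reported TCP, farther than the 13 mm I expected. The first grasp was therefore on the shoulder. I'll creep lower while watching the force.

```bash
python3 -m crank '[{"gripper":85,"travel":[-1,-1,6],"twist":[0,0,0]},{"gripper":85,"travel":[0,0,6],"twist":[0,0,0]},{"gripper":85,"travel":[0,0,0],"twist":[0,0,0]}]'; python3 -m crank '[{"gripper":85,"travel":[0,0,6],"twist":[0,0,0]},{"gripper":85,"travel":[0,0,5],"twist":[0,0,0]},{"gripper":85,"travel":[0,0,0],"twist":[0,0,0]}]';python3 -m crank '[{"gripper":85,"travel":[0,0,4],"twist":[0,0,0]},{"gripper":85,"travel":[0,0,2],"twist":[0,0,0]},{"gripper":85,"travel":[0,0,0],"twist":[0,0,0]}]'
```

```text
time: 7.7
ee_pos: [0.6059, -0.0676, 0.0571]
tcp_rot: [-180.0, -0.0, 60.3]
wrist_force: [0.1, 0.5, 0.6]
opening: 0.0849
grasp_force: 0.0
time: 8.07
ee_pos: [0.6059, -0.0676, 0.0461]
tcp_rot: [-180.0, -0.0, 60.3]
wrist_force: [0.2, -1.0, 0.2]
opening: 0.085
grasp_force: 0.0
time: 8.45
ee_pos: [0.6061, -0.0677, 0.0406]
tcp_rot: [-180.0, -0.0, 60.3]
wrist_force: [-0.5, -0.6, 0.6]
opening: 0.0851
grasp_force: 0.0
```

```bash
python3 -m crank '[{"gripper":48,"travel":[0,0,0],"twist":[0,0,0]},{"gripper":48,"travel":[0,0,0],"twist":[0,0,0]},{"gripper":48,"travel":[0,0,0],"twist":[0,0,0]},{"gripper":48,"travel":[0,0,0],"twist":[0,0,0]}]' 50
```

```text
time: 8.95
ee_pos: [0.6065, -0.0677, 0.0413]
tcp_rot: [179.9, -0.0, 60.3]
wrist_force: [0.1, 0.3, 4.2]
opening: 0.0545
grasp_force: 53.5
```

```bash
python3 -m crank '[{"gripper":48,"travel":[0,0,-15],"twist":[0,0,0]},{"gripper":48,"travel":[0,0,-25],"twist":[0,0,0]},{"gripper":48,"travel":[-20.3,-2.7,-20],"twist":[0,0,0]},{"gripper":48,"travel":[-40.3,-5.3,0],"twist":[0,0,0]},{"gripper":48,"travel":[-40.3,-5.3,0],"twist":[0,0,0]},{"gripper":48,"travel":[-40.3,-5.3,0],"twist":[0,0,0]},{"gripper":48,"travel":[-40.3,-5.3,0],"twist":[0,0,0]},{"gripper":48,"travel":[-40.3,-5.3,0],"twist":[0,0,0]},{"gripper":48,"travel":[-40.3,-5.3,0],"twist":[0,0,0]},{"gripper":48,"travel":[-40.3,-5.3,0],"twist":[0,0,0]},{"gripper":48,"travel":[-20.3,-2.7,0],"twist":[0,0,0]},{"gripper":48,"travel":[0,0,0],"twist":[0,0,0]}]'; python3 -c "
from h import *
go([.410,-.327,.0415],60.3)"
```

```text
time: 10.45
ee_pos: [0.4078, -0.3281, 0.1011]
tcp_rot: [180.0, -0.0, 60.1]
wrist_force: [0.1, 0.7, -2.0]
opening: 0.0548
grasp_force: 53.6
pos [ 0.4078 -0.3281  0.1011] rot [180.   -0.   60.1] shift mm [ 2.   1.4 59.6] twist [ 0.     -0.0003 -0.003 ]
```

```bash
python3 -m crank '[{"gripper":48,"travel":[2,1.4,25],"twist":[0,0,0]},{"gripper":48,"travel":[0,0,22],"twist":[0,0,0]},{"gripper":48,"travel":[0,0,8],"twist":[0,0,0]},{"gripper":48,"travel":[0,0,3],"twist":[0,0,0]},{"gripper":48,"travel":[0,0,2],"twist":[0,0,0]},{"gripper":48,"travel":[0,0,1.5],"twist":[0,0,0]},{"gripper":48,"travel":[0,0,0],"twist":[0,0,0]}]'
```

```text
time: 11.32
ee_pos: [0.412, -0.3261, 0.0402]
tcp_rot: [179.9, -0.0, 60.3]
wrist_force: [-1.3, 0.1, 3.8]
opening: 0.0552
grasp_force: 53.9
```

```bash
python3 -m crank '[{"gripper":85,"travel":[0,0,0],"twist":[0,0,0]},{"gripper":85,"travel":[0,0,0],"twist":[0,0,0]},{"gripper":85,"travel":[0,0,-40],"twist":[0,0,0]},{"gripper":85,"travel":[0,0,-60],"twist":[0,0,0]},{"gripper":85,"travel":[56,-4.5,-20],"twist":[0,0,0]},{"gripper":85,"travel":[56,-4.5,0],"twist":[0,0,0]},{"gripper":85,"travel":[56,-4.5,0],"twist":[0,0,0]},{"gripper":85,"travel":[56,-4.5,0],"twist":[0,0,0]},{"gripper":85,"travel":[56,-4.5,0],"twist":[0,0,0]},{"gripper":85,"travel":[56,-4.5,0],"twist":[0,0,0]},{"gripper":85,"travel":[56,-4,0],"twist":[0,0,0]},{"gripper":85,"travel":[0,0,0],"twist":[0,0,0]}]'; python3 -c "
from h import *
go([.580,.031,.045],60.5)"
```

```text
time: 12.82
ee_pos: [0.5798, 0.0332, 0.1585]
tcp_rot: [-180.0, -0.0, 60.5]
wrist_force: [-0.5, 0.4, -0.1]
opening: 0.0846
grasp_force: 0.0
pos [0.5798 0.0332 0.1585] rot [-180.    -0.    60.5] shift mm [ -1.9   1.3 113.5] twist [-0.0007 -0.0005  0.0005]
```

```bash
python3 -m crank '[{"gripper":85,"travel":[-2,1,50],"twist":[0,0,0]},{"gripper":85,"travel":[0,0,45],"twist":[0,0,0]},{"gripper":85,"travel":[0,0,15],"twist":[0,0,0]},{"gripper":85,"travel":[0,0,3],"twist":[0,0,0]},{"gripper":60,"travel":[0,0,0],"twist":[0,0,0]},{"gripper":50,"travel":[0,0,0],"twist":[0,0,0]},{"gripper":35,"travel":[0,0,0],"twist":[0,0,0]},{"gripper":35,"travel":[0,0,0],"twist":[0,0,0]},{"gripper":35,"travel":[0,0,0],"twist":[0,0,0]}]' 60
```

```text
time: 13.95
ee_pos: [0.5793, 0.028, 0.048]
tcp_rot: [179.9, -0.1, 60.3]
wrist_force: [-3.6, 0.7, 6.6]
opening: 0.0414
grasp_force: 60.1
```

```bash
python3 -m crank '[{"gripper":35,"travel":[0,0,-15],"twist":[0,0,0]},{"gripper":35,"travel":[0,0,-30],"twist":[0,0,0]},{"gripper":35,"travel":[0,0,-20],"twist":[0,0,0]},{"gripper":35,"travel":[-39.3,13.4,0],"twist":[0,0,0]},{"gripper":35,"travel":[-39.3,13.4,0],"twist":[0,0,0]},{"gripper":35,"travel":[-39.3,13.4,0],"twist":[0,0,0]},{"gripper":35,"travel":[-39.3,13.4,0],"twist":[0,0,0]},{"gripper":35,"travel":[-39.3,13.4,0],"twist":[0,0,0]},{"gripper":35,"travel":[-39.3,13.4,0],"twist":[0,0,0]},{"gripper":35,"travel":[-39.3,13.4,0],"twist":[0,0,0]},{"gripper":35,"travel":[-39.3,13.4,0],"twist":[0,0,0]},{"gripper":35,"travel":[-39.3,13.4,0],"twist":[0,0,0]}]'; python3 -m crank '[{"gripper":35,"travel":[0,0,0],"twist":[0,0,0]},{"gripper":35,"travel":[0,0,0],"twist":[0,0,0]}]';python3 -c "
from h import *
go([.5085,-.339,.047],60.3)"
```

```text
time: 15.45
ee_pos: [0.508, -0.3407, 0.1121]
tcp_rot: [180.0, -0.0, 60.3]
wrist_force: [0.3, -0.3, -2.6]
opening: 0.0409
grasp_force: 61.4
time: 15.7
ee_pos: [0.5082, -0.3392, 0.1116]
tcp_rot: [180.0, -0.0, 60.3]
wrist_force: [0.3, 0.3, -2.6]
opening: 0.0411
grasp_force: 61.5
pos [ 0.5082 -0.3392  0.1116] rot [180.   -0.   60.3] shift mm [ 0.2  0.1 64.6] twist [ 0.0001 -0.0007 -0.0007]
```

```bash
python3 -m crank '[{"gripper":35,"travel":[0,0,30],"twist":[0,0,0]},{"gripper":35,"travel":[0,0,23],"twist":[0,0,0]},{"gripper":35,"travel":[0,0,7],"twist":[0,0,0]},{"gripper":35,"travel":[0,0,3],"twist":[0,0,0]},{"gripper":35,"travel":[0,0,2],"twist":[0,0,0]},{"gripper":35,"travel":[0,0,1],"twist":[0,0,0]},{"gripper":35,"travel":[0,0,0],"twist":[0,0,0]}]'
```

```text
time: 16.58
ee_pos: [0.5088, -0.3394, 0.047]
tcp_rot: [179.9, -0.0, 60.3]
wrist_force: [-2.3, 1.6, 6.1]
opening: 0.0415
grasp_force: 62.5
```

```bash
python3 -m crank '[{"gripper":85,"travel":[0,0,0],"twist":[0,0,0]},{"gripper":85,"travel":[0,0,0],"twist":[0,0,0]},{"gripper":85,"travel":[0,0,-50],"twist":[0,0,0]},{"gripper":85,"travel":[0,0,-62],"twist":[0,0,0]},{"gripper":85,"travel":[57,-7,0],"twist":[0,0,0]},{"gripper":85,"travel":[61,-7,0],"twist":[0,0,0]},{"gripper":85,"travel":[62,-7,0],"twist":[0,0,0]},{"gripper":85,"travel":[62,-7.5,0],"twist":[0,0,0]},{"gripper":85,"travel":[62,-7.5,0],"twist":[0,0,0]},{"gripper":85,"travel":[62,-7.5,0],"twist":[0,0,0]},{"gripper":85,"travel":[62,-7.5,0],"twist":[0,0,0]},{"gripper":85,"travel":[0,0,0],"twist":[0,0,0]}]'; python3 -c "
from h import *
go([.6755,.0575,.038],60.5)"
```

```text
time: 18.08
ee_pos: [0.6769, 0.062, 0.156]
tcp_rot: [-179.9, -0.0, 60.6]
wrist_force: [-0.4, -0.3, -0.6]
opening: 0.0848
grasp_force: 0.0
pos [0.6769 0.062  0.156 ] rot [-179.9   -0.    60.6] shift mm [ -4.6   1.1 118. ] twist [-0.001  -0.0004  0.0011]
```

```bash
python3 -m crank '[{"gripper":85,"travel":[-4,1,50],"twist":[0,0,0]},{"gripper":85,"travel":[0,0,45],"twist":[0,0,0]},{"gripper":85,"travel":[0,0,18],"twist":[0,0,0]},{"gripper":85,"travel":[0,0,6],"twist":[0,0,0]},{"gripper":60,"travel":[0,0,0],"twist":[0,0,0]},{"gripper":50,"travel":[0,0,0],"twist":[0,0,0]},{"gripper":35,"travel":[0,0,0],"twist":[0,0,0]},{"gripper":35,"travel":[0,0,0],"twist":[0,0,0]},{"gripper":35,"travel":[0,0,0],"twist":[0,0,0]}]' 35
```

```text
time: 19.2
ee_pos: [0.6758, 0.054, 0.0402]
tcp_rot: [179.9, -0.1, 60.3]
wrist_force: [-1.0, 0.6, 5.3]
opening: 0.0411
grasp_force: 34.8
```

```bash
python3 -m crank '[{"gripper":35,"travel":[0,0,-15],"twist":[0,0,0]},{"gripper":35,"travel":[0,0,-35],"twist":[0,0,0]},{"gripper":35,"travel":[0,0,-20],"twist":[0,0,0]},{"gripper":35,"travel":[-40.8,-3.8,0],"twist":[0,0,0]},{"gripper":35,"travel":[-40.8,-3.8,0],"twist":[0,0,0]},{"gripper":35,"travel":[-40.8,-3.8,0],"twist":[0,0,0]},{"gripper":35,"travel":[-40.8,-3.8,0],"twist":[0,0,0]},{"gripper":35,"travel":[-40.8,-3.8,0],"twist":[0,0,0]},{"gripper":35,"travel":[-40.8,-3.8,0],"twist":[0,0,0]},{"gripper":35,"travel":[-40.8,-3.8,0],"twist":[0,0,0]},{"gripper":35,"travel":[-40.8,-3.8,0],"twist":[0,0,0]},{"gripper":35,"travel":[-40.8,-3.8,0],"twist":[0,0,0]}]'; python3 -m crank '[{"gripper":35,"travel":[0,0,0],"twist":[0,0,0]},{"gripper":35,"travel":[0,0,0],"twist":[0,0,0]}]';python3 -c "
from h import *
go([.4635,-.248,.0392],60.3)"
```

```text
time: 20.7
ee_pos: [0.4626, -0.2493, 0.1093]
tcp_rot: [179.9, -0.0, 60.3]
wrist_force: [0.4, -0.3, -1.4]
opening: 0.041
grasp_force: 35.9
time: 20.95
ee_pos: [0.4636, -0.2482, 0.1089]
tcp_rot: [180.0, -0.0, 60.3]
wrist_force: [-0.5, 0.5, -1.4]
opening: 0.041
grasp_force: 35.9
pos [ 0.4636 -0.2482  0.1089] rot [180.   -0.   60.3] shift mm [ 0.  -0.2 69.7] twist [ 0.0009 -0.0008 -0.0008]
```

```bash
python3 -m crank '[{"gripper":35,"travel":[0,0,35],"twist":[0,0,0]},{"gripper":35,"travel":[0,0,23],"twist":[0,0,0]},{"gripper":35,"travel":[0,0,7],"twist":[0,0,0]},{"gripper":35,"travel":[0,0,3],"twist":[0,0,0]},{"gripper":35,"travel":[0,0,2],"twist":[0,0,0]},{"gripper":35,"travel":[0,0,1],"twist":[0,0,0]},{"gripper":35,"travel":[0,0,0],"twist":[0,0,0]}]'
```

```text
time: 21.82
ee_pos: [0.464, -0.2483, 0.0391]
tcp_rot: [179.9, -0.0, 60.3]
wrist_force: [-2.3, 1.2, 7.1]
opening: 0.041
grasp_force: 36.8
```

```bash
python3 -m crank '[{"gripper":85,"travel":[0,0,0],"twist":[0,0,0]},{"gripper":85,"travel":[0,0,0],"twist":[0,0,0]},{"gripper":85,"travel":[0,0,-50],"twist":[0,0,0]},{"gripper":85,"travel":[0,0,-60],"twist":[0,0,0]},{"gripper":85,"travel":[54,0,-30],"twist":[0,0,0]},{"gripper":85,"travel":[54,0,-30],"twist":[0,0,0]},{"gripper":85,"travel":[54,0,-20],"twist":[0,0,0]},{"gripper":85,"travel":[54,0,0],"twist":[0,0,0]},{"gripper":85,"travel":[54,0,0],"twist":[0,0,0]},{"gripper":85,"travel":[54,0,0],"twist":[0,0,0]},{"gripper":85,"travel":[0,0,0],"twist":[0,0,0]},{"gripper":85,"travel":[0,0,0],"twist":[0,0,0]}]'; python3 -m crank '[{"gripper":85,"travel":[0,0,0],"twist":[0,0,0]}]'; python3 -c "
from h import *;import pickle
go([.6465,-.0055,.15],60.5)
c=bot.calibration('wrist');im=bot.camera('wrist')[:,:,::-1];cv2.imwrite('pics/w4.png',im);pickle.dump(c,open('w4.pkl','wb'))"
```

```text
time: 23.32
ee_pos: [0.6237, 0.0331, 0.2271]
tcp_rot: [-180.0, 0.0, 60.3]
wrist_force: [-0.2, -0.5, 0.5]
opening: 0.085
grasp_force: 0.0
time: 23.45
ee_pos: [0.6235, 0.0321, 0.2278]
tcp_rot: [180.0, -0.0, 60.2]
wrist_force: [0.3, 0.4, 0.1]
opening: 0.0855
grasp_force: 0.0
pos [0.6235 0.0321 0.2278] rot [180.   -0.   60.2] shift mm [-21.3  38.6  77.8] twist [ 0.0005 -0.0006 -0.005 ]
```

View pics/w4.png

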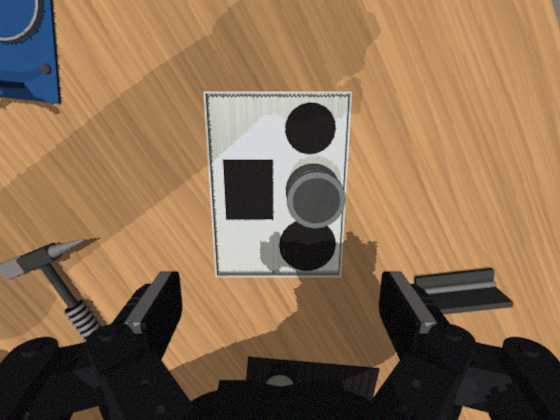

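All three pads are now in view: the bottle's at (310,128), the oblong one centred at (249,189), and the spray can's at (307,245), slightly hidden by the tin. The tin lid is at (315,200). I'll fit them by mask.

Run:
```python
from h import *; import pickle
from scipy.optimize import least_squares
c=pickle.load(open('w4.pkl','rb'));im=cv2.imread('pics/w4.png')
m=cv2.medianBlur(((im.max(2)<42)*255).astype(np.uint8),3)
z=np.zeros_like(m);cv2.fillPoly(z,[np.array([(212,100),(345,98),(338,271),(220,271)])],255);m&=z
K=sorted(cv2.findContours(m,0,1)[0],key=cv2.contourArea)[-4:]
def circ(P,r):
    return least_squares(lambda x:np.hypot(*(P-x).T)-r,P.mean(0),loss="soft_l1",f_scale=.001)
out={}
for k in K:
    P=np.array([onz(c,u,.004)[:2] for u in k[:,0]]);b=cv2.boundingRect(k);print("box",b,cv2.contourArea(k))
    r=cv2.minAreaRect((P*1e4).astype(np.float32));print("  rect",np.round(np.array(r[0])/1e4,4),np.round(np.array(r[1])/10,1),r[2])
    for rad in (.029,.036):
        Q=P if rad<.03 else P[[u[1]>222 for u in k[:,0]]]
        if len(Q)>20:
            f=circ(Q,rad);print("  circ",rad,f.x.round(4),"rms mm",(np.sqrt(np.mean(f.fun**2))*1e3).round(2))
# tin lid outline
g=cv2.medianBlur(im,3)
print("lid",[onz(c,u,.048).round(4) for u in [(287,200),(343,200),(315,172),(315,227),(315,200)]])
go([.6465,-.0055,.15],60.5)
```

```text
box (286, 103, 49, 50) 1836.0
  rect [0.6762 0.0547] [54.2 54.4] 60.2276725769043
  circ 0.029 [0.6758 0.0545] rms mm 1.96
box (280, 223, 55, 47) 1928.5
  rect [ 0.6023 -0.0731] [61.7 69.3] 52.143409729003906
  circ 0.029 [ 0.6017 -0.0739] rms mm 4.75
  circ 0.036 [ 0.6035 -0.0714] rms mm 4.56
box (224, 160, 48, 59) 2650.0
  rect [0.5777 0.0279] [71.6 55.5] 60.209835052490234
  circ 0.029 [0.5785 0.0289] rms mm 8.65
lid [array([0.6175, 0.0054, 0.048 ]), array([ 0.6697, -0.0245,  0.048 ]), array([0.6579, 0.0174, 0.048 ]), array([ 0.629, -0.037,  0.048]), array([ 0.6436, -0.0096,  0.048 ])]
pos [0.6235 0.0321 0.2279] rot [180.   -0.   60.2] shift mm [-21.2  38.5  77.9] twist [ 0.0007 -0.0008 -0.0052]
```

```bash
python3 -m crank '[{"gripper":85,"travel":[-26,36,50],"twist":[0,0,0]},{"gripper":85,"travel":[0,0,50],"twist":[0,0,0]},{"gripper":85,"travel":[0,0,50],"twist":[0,0,0]},{"gripper":85,"travel":[0,0,35],"twist":[0,0,0]},{"gripper":85,"travel":[0,0,15],"twist":[0,0,0]},{"gripper":85,"travel":[0,0,0],"twist":[0,0,0]},{"gripper":85,"travel":[0,0,0],"twist":[0,0,0]}]'; python3 -c "
from h import *
go([.643,-.009,-.01],60.2)
cs=[bot.calibration(n) for n in('side','scene')]
a=bot.camera('side')[150:270,250:400,::-1];b=bot.camera('scene')[160:280,230:380,::-1]
cv2.imwrite('pics/s5.png',cv2.resize(np.hstack([a,b]),None,fx=2.6,fy=2.6,interpolation=2))
"
```

```text
time: 24.38
ee_pos: [0.6421, -0.0047, 0.0327]
tcp_rot: [179.9, -0.1, 60.3]
wrist_force: [-0.2, 0.3, 1.2]
opening: 0.085
grasp_force: 0.0
pos [ 0.6421 -0.0047  0.0327] rot [ 1.799e+02 -1.000e-01  6.030e+01] shift mm [-3.4  2.8 42.7] twist [ 0.0026 -0.0019  0.0012]
```

View pics/s5.png

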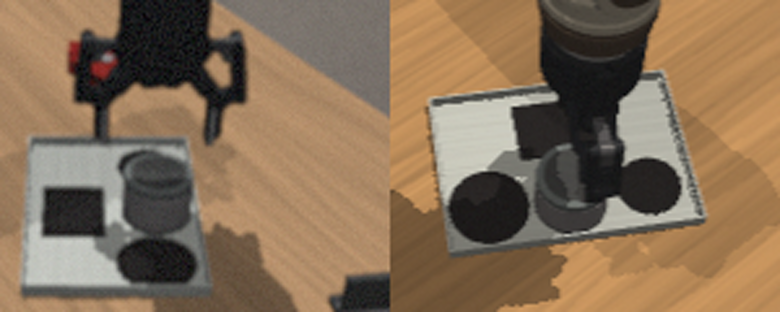

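Run:
```python
from h import *
s=bot.calibration('side');sc=bot.calibration('scene')
o=bot.get_obs();T=R.from_euler("xyz",o["tcp_rot"],degrees=True)
p,r=tri((s,(331.2,204.2)),(sc,(311.9,236.2)));print(p,r,T.inv().apply(p-o["ee_pos"])*1000)
for q in ([0,45,-13],[0,45,-40],[20,45,-13],[20,45,-30]):
    w=o["ee_pos"]+T.apply(np.array(q)/1000);print(q,w,proj(s,w).round(1),proj(sc,w).round(1))
lid=[.643,-.009,.048];print("lid",(proj(s,lid)-[250,150])*2.6,(proj(sc,lid)-[230,160])*2.6+[390,0])
```

```text
[ 0.6899 -0.0208  0.075 ] [array([-1.2, -1. ]), array([-0.6,  1.7])] [  9.71551529  49.66711872 -42.37545113]
[0, 45, -13] [ 0.68111855 -0.02691322  0.04559583] [327.4 215.8] [305.3 243.2]
[0, 45, -40] [ 0.6810373  -0.02692274  0.07259571] [328.4 206.3] [306.2 237.1]
[20, 45, -13] [ 0.69103404 -0.00954423  0.0456318 ] [326.5 210.9] [314.4 242. ]
[20, 45, -30] [ 0.69098288 -0.00955023  0.06263172] [327.1 205. ] [315.1 238.1]
lid [155.39342997 170.80315411] [572.35301579 172.00302664]
```

```bash
python3 -m crank '[{"gripper":85,"travel":[-7,3,15],"twist":[0,0,0]},{"gripper":85,"travel":[0,0,10],"twist":[0,0,0]},{"gripper":85,"travel":[0,0,0],"twist":[0,0,0]}]';python3 -m crank '[{"gripper":85,"travel":[0,0,9],"twist":[0,0,0]},{"gripper":85,"travel":[0,0,8],"twist":[0,0,0]},{"gripper":85,"travel":[0,0,0],"twist":[0,0,0]}]'; python3 -m crank '[{"gripper":65,"travel":[0,0,0],"twist":[0,0,0]},{"gripper":55,"travel":[0,0,0],"twist":[0,0,0]},{"gripper":55,"travel":[0,0,0],"twist":[0,0,0]},{"gripper":55,"travel":[0,0,0],"twist":[0,0,0]}]' 50
```

```text
time: 24.85
ee_pos: [0.6392, -0.0122, 0.0039]
tcp_rot: [-179.9, 0.0, 60.3]
wrist_force: [0.3, -0.5, -0.3]
opening: 0.0847
grasp_force: 0.0
time: 25.22
ee_pos: [0.6397, -0.012, -0.0124]
tcp_rot: [-179.9, 0.0, 60.3]
wrist_force: [-0.2, -0.5, -0.6]
opening: 0.0852
grasp_force: 0.0
time: 25.72
ee_pos: [0.6408, -0.0121, -0.0105]
tcp_rot: [179.9, -0.1, 60.3]
wrist_force: [0.1, 0.2, 6.4]
opening: 0.0623
grasp_force: 55.5
```

```bash
python3 -m crank '[{"gripper":55,"travel":[0,0,-15],"twist":[0,0,0]},{"gripper":55,"travel":[0,0,-35],"twist":[0,0,0]},{"gripper":55,"travel":[13.3,-39.7,-10],"twist":[0,0,0]},{"gripper":55,"travel":[13.3,-39.7,-10],"twist":[0,0,0]},{"gripper":55,"travel":[13.3,-39.7,-10],"twist":[0,0,0]},{"gripper":55,"travel":[13.3,-39.7,-10],"twist":[0,0,0]},{"gripper":55,"travel":[13.3,-39.7,-10],"twist":[0,0,0]},{"gripper":55,"travel":[13.3,-39.7,-10],"twist":[0,0,0]},{"gripper":55,"travel":[13.3,-39.7,-10],"twist":[0,0,0]},{"gripper":55,"travel":[13.3,-39.7,-10],"twist":[0,0,0]},{"gripper":55,"travel":[0,0,0],"twist":[0,0,0]},{"gripper":55,"travel":[0,0,0],"twist":[0,0,0]}]';python3 -m crank '[{"gripper":55,"travel":[0,0,0],"twist":[0,0,0]}]'; python3 -c "
from h import *;import pickle
go([.467,.326,.1],60.3)
c=bot.calibration('wrist');im=bot.camera('wrist')[:,:,::-1];cv2.imwrite('pics/w6.png',im);pickle.dump(c,open('w6.pkl','wb'))"
```

```text
time: 27.22
ee_pos: [0.4172, 0.2376, 0.1189]
tcp_rot: [180.0, -0.0, 60.3]
wrist_force: [0.7, 0.3, -2.5]
opening: 0.0625
grasp_force: 55.4
time: 27.35
ee_pos: [0.4175, 0.237, 0.1184]
tcp_rot: [-180.0, 0.0, 60.2]
wrist_force: [0.3, -0.0, -0.8]
opening: 0.0621
grasp_force: 55.4
pos [0.4175 0.237  0.1184] rot [-180.     0.    60.2] shift mm [101.8  -1.2  18.4] twist [-0.      0.     -0.0014]
```

View pics/w6.png

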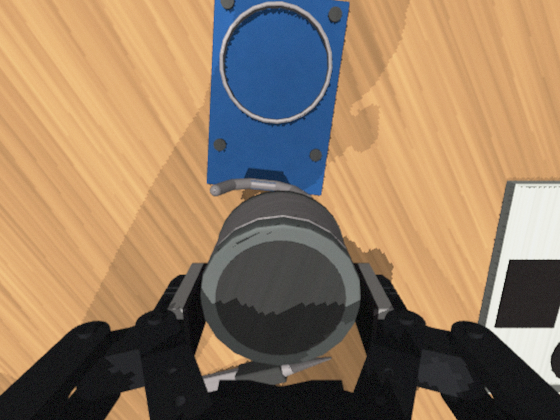

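The ring is clear at (276,63), its outer edge spanning columns 219–333 and rows 2–124. The fork lies between at (250,185), and the tin lid is level in the fingers at (281,293).

Run:
```python
from h import *; import pickle
c=pickle.load(open('w6.pkl','rb'))
P=[onz(c,u,.013) for u in [(219,63),(333,63),(276,2),(276,124),(276,62.5)]];print(np.round(P,4),np.linalg.norm(P[0]-P[1]),np.linalg.norm(P[2]-P[3]))
r=(P[0]+P[1]+P[2]+P[3])/4;o=bot.get_obs();zl=o["ee_pos"][2]+.0585
L=[onz(c,u,zl) for u in [(202,293),(361,293),(281,227),(281,362)]];print("lid",np.round(L,4),np.linalg.norm(L[0]-L[1]),np.linalg.norm(L[2]-L[3]))
t=np.mean(L,0);t2=o["ee_pos"]+.0038*np.array([.496,.868,0]);print("ring",r,"tin",t,t2)
T=R.from_euler("xyz",o["tcp_rot"],degrees=True);print("shift",T.inv().apply(r-t)*1000,T.inv().apply(r-t2)*1000)
```

```text
[[0.4292 0.3494 0.013 ]
 [0.5038 0.3067 0.013 ]
 [0.4867 0.3632 0.013 ]
 [0.4441 0.2893 0.013 ]
 [0.4667 0.3284 0.013 ]] 0.08594799448081492 0.08532520311031197
lid [[0.3948 0.2576 0.1768]
 [0.4483 0.227  0.1768]
 [0.435  0.2661 0.1768]
 [0.4052 0.2139 0.1768]] 0.06162246158271903 0.060153114457857315
ring [0.46595393 0.32714889 0.013     ] tin [0.42082272 0.24115009 0.17681412] [0.41930971 0.24027315 0.11831412]
shift [ 97.08104389  -3.52628437 163.80025419] [ 98.5850121   -2.66040011 105.29985645]
```

```bash
python3 -m crank '[{"gripper":55,"travel":[32.5,-1,0],"twist":[0,0,0]},{"gripper":55,"travel":[32.5,-1,0],"twist":[0,0,0]},{"gripper":55,"travel":[32.5,-1,0],"twist":[0,0,0]},{"gripper":55,"travel":[0,0,30],"twist":[0,0,0]},{"gripper":55,"travel":[0,0,35],"twist":[0,0,0]},{"gripper":55,"travel":[0,0,30],"twist":[0,0,0]},{"gripper":55,"travel":[0,0,10],"twist":[0,0,0]},{"gripper":55,"travel":[0,0,0],"twist":[0,0,0]},{"gripper":55,"travel":[0,0,0],"twist":[0,0,0]}]';python3 -c "
from h import *
go([.4660-.0021,.3271-.0035,-.007],60.3)"
```

```text
time: 28.52
ee_pos: [0.4637, 0.3242, 0.0151]
tcp_rot: [179.9, -0.1, 60.3]
wrist_force: [-0.2, 0.6, -1.9]
opening: 0.0622
grasp_force: 55.5
pos [0.4637 0.3242 0.0151] rot [ 1.799e+02 -1.000e-01  6.030e+01] shift mm [-0.5  0.5 22.1] twist [ 0.0009 -0.0023 -0.0006]
```

```bash
python3 -m crank '[{"gripper":55,"travel":[-0.5,0.5,8],"twist":[0,0,0]},{"gripper":55,"travel":[0,0,7],"twist":[0,0,0]},{"gripper":55,"travel":[0,0,4],"twist":[0,0,0]},{"gripper":55,"travel":[0,0,2],"twist":[0,0,0]},{"gripper":55,"travel":[0,0,2],"twist":[0,0,0]},{"gripper":55,"travel":[0,0,0],"twist":[0,0,0]}]'
```

```text
time: 29.28
ee_pos: [0.4629, 0.3232, -0.0076]
tcp_rot: [180.0, -0.1, 60.3]
wrist_force: [-6.5, -4.2, 12.4]
opening: 0.0624
grasp_force: 56.8
```

```bash
python3 -m crank '[{"gripper":75,"travel":[0,0,0],"twist":[0,0,0]},{"gripper":85,"travel":[0,0,0],"twist":[0,0,0]},{"gripper":85,"travel":[0,0,0],"twist":[0,0,0]},{"gripper":85,"travel":[0,0,-30],"twist":[0,0,0]},{"gripper":85,"travel":[0,0,-60],"twist":[0,0,0]},{"gripper":85,"travel":[0,0,-60],"twist":[0,0,0]},{"gripper":85,"travel":[-50,0,0],"twist":[0,0,0]},{"gripper":85,"travel":[0,0,0],"twist":[0,0,0]},{"gripper":85,"travel":[0,0,0],"twist":[0,0,0]}]'; python3 -c "
from h import *;import pickle
go([.4635,-.248,.15],60.3)
c=bot.calibration('wrist');im=bot.camera('wrist')[:,:,::-1];cv2.imwrite('pics/w7.png',im[:300,100:460]);pickle.dump(c,open('w7.pkl','wb'))"
```

```text
time: 30.4
ee_pos: [0.4384, 0.2799, 0.1405]
tcp_rot: [180.0, -0.0, 60.3]
wrist_force: [0.2, 0.7, -0.6]
opening: 0.0851
grasp_force: 0.0
pos [0.4384 0.2799 0.1405] rot [180.   -0.   60.3] shift mm [-445.9  283.7   -9.8] twist [ 0.0001 -0.0008 -0.0006]
```

View pics/w7.png

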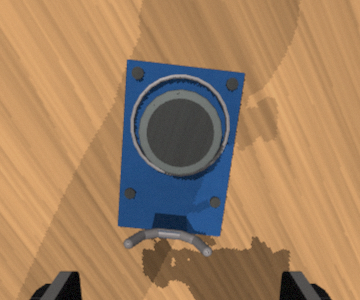

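The tin stands flat inside the ring (ring centre about (180,122), lid at (180,132), higher and so displaced). Next I'll look over the mat.

```bash
python3 -m crank '[{"gripper":85,"travel":[-42,29,-20],"twist":[0,0,0]},{"gripper":85,"travel":[-42,29.5,-20],"twist":[0,0,0]},{"gripper":85,"travel":[-42,29.5,-20],"twist":[0,0,0]},{"gripper":85,"travel":[-42,29.5,-20],"twist":[0,0,0]},{"gripper":85,"travel":[-42,29.5,0],"twist":[0,0,0]},{"gripper":85,"travel":[-42,29.5,0],"twist":[0,0,0]},{"gripper":85,"travel":[-42,29.5,0],"twist":[0,0,0]},{"gripper":85,"travel":[-42,29.5,0],"twist":[0,0,0]},{"gripper":85,"travel":[-42,29.5,0],"twist":[0,0,0]},{"gripper":85,"travel":[-42,29.5,0],"twist":[0,0,0]},{"gripper":85,"travel":[-43,29.5,0],"twist":[0,0,0]},{"gripper":85,"travel":[0,0,0],"twist":[0,0,0]}]'; python3 -m crank '[{"gripper":85,"travel":[0,0,0],"twist":[0,0,0]},{"gripper":85,"travel":[0,0,0],"twist":[0,0,0]}]'; python3 -c "
from h import *;import pickle
go([.4635,-.248,.15],60.3)
c=bot.calibration('wrist');im=bot.camera('wrist')[:,:,::-1];cv2.imwrite('pics/w8.png',im);pickle.dump(c,open('w8.pkl','wb'))"
```

```text
time: 31.95
ee_pos: [0.4904, -0.2858, 0.2184]
tcp_rot: [-179.9, -0.0, 60.1]
wrist_force: [-1.1, 0.1, -0.3]
opening: 0.085
grasp_force: 0.0
time: 32.2
ee_pos: [0.4904, -0.282, 0.2205]
tcp_rot: [180.0, -0.0, 60.4]
wrist_force: [-0.6, 0.7, 0.3]
opening: 0.0849
grasp_force: 0.0
pos [ 0.4904 -0.282   0.2205] rot [180.   -0.   60.4] shift mm [ 16.2 -40.2  70.5] twist [ 0.0001 -0.0006  0.0011]
```

View pics/w8.png

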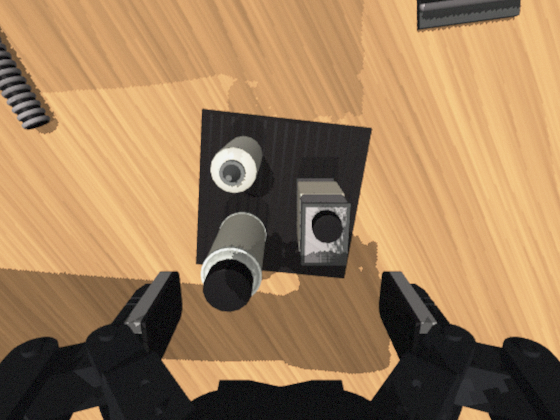

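Run:
```python
from h import *; import pickle
c=pickle.load(open('w8.pkl','rb'))
T=R.from_euler("xyz",[180,0,60.3],degrees=True)
pl={"spray":[.412,-.3261],"bottle":[.464,-.2483],"oblong":[.5088,-.3394]}
pick={"spray":[.6065,-.0677],"bottle":[.6758,.054],"oblong":[.5793,.028]}
pad={"spray":[.6044,-.0704],"bottle":[.676,.0546],"oblong":[.5777,.0279]}
obj={"spray":onz(c,(229,284),.135),"bottle":onz(c,(233,171),.126),
 "oblong":np.mean([onz(c,u,.107) for u in [(302,205),(348,204),(349,263),(302,265)]],0)}
cap=onz(c,(327,226),.123);print("cap-12",cap-.012*np.array([.496,.868,0]))
for n in pl:
    d=lambda a,b:T.inv().apply(np.append(np.array(a)[:2]-np.array(b)[:2],0))[:2]*1000
    print(n,obj[n].round(4),"obj-TCP tool mm",d(obj[n],pl[n]).round(1),"pad-pickTCP",d(pad[n],pick[n]).round(1))
```

```text
cap-12 [ 0.50710925 -0.33379151  0.123     ]
spray [ 0.4166 -0.3243  0.135 ] obj-TCP tool mm [3.9 3.1] pad-pickTCP [-3.4 -0.5]
bottle [ 0.4697 -0.2436  0.126 ] obj-TCP tool mm [6.9 2.6] pad-pickTCP [ 0.6 -0.1]
oblong [ 0.5067 -0.3368  0.107 ] obj-TCP tool mm [ 1.2 -3.1] pad-pickTCP [-0.9 -1.3]
```

All three stand on the mat. I'll cross-check the pad centres with the two fixed cameras.

Run:
```python
from h import *
for n,z in (("scene",(235,180,360,265)),("side",(255,195,335,265))):
    c=bot.calibration(n);im=bot.camera(n)[:,:,::-1].copy();cv2.imwrite(f"pics/{n}9.png",im)
    m=cv2.medianBlur(((im.max(2)<50)*255).astype(np.uint8),3);w=np.zeros_like(m);w[z[1]:z[3],z[0]:z[2]]=255;m&=w
    for k in sorted(cv2.findContours(m,0,1)[0],key=cv2.contourArea)[-4:]:
        if cv2.contourArea(k)<120: continue
        P=np.array([onz(c,u,.004)[:2] for u in k[:,0]]);r=cv2.minAreaRect((P*1e4).astype(np.float32))
        print(n,cv2.boundingRect(k),"rect",np.round(np.array(r[0])/1e4,4),np.round(np.array(r[1])/10,1),round(r[2],1))
```

```text
scene (318, 221, 24, 21) rect [0.6763 0.0552] [53.4 53.2] 51.7
scene (278, 198, 32, 23) rect [0.5787 0.0281] [70.6 57.7] 60.5
scene (253, 226, 30, 28) rect [ 0.6052 -0.0698] [67.7 66.5] 3.2
side (267, 223, 22, 17) rect [0.5773 0.0265] [62.5 51.3] 60.8
side (296, 242, 29, 16) rect [ 0.6066 -0.0681] [52.1 63.6] 60.7
```

```bash
python3 -m crank '[{"gripper":85,"travel":[16.5,-40,0],"twist":[0,0,0]},{"gripper":85,"travel":[0,0,0],"twist":[0,0,0]},{"gripper":85,"travel":[0,0,50],"twist":[0,0,0]},{"gripper":85,"travel":[0,0,50],"twist":[0,0,0]},{"gripper":85,"travel":[0,0,50],"twist":[0,0,0]},{"gripper":85,"travel":[0,0,20],"twist":[0,0,0]},{"gripper":85,"travel":[0,0,10],"twist":[0,0,0]},{"gripper":85,"travel":[0,0,0],"twist":[0,0,0]},{"gripper":85,"travel":[0,0,0],"twist":[0,0,0]}]';python3 -c "
from h import *
go([.464,-.2483,.0385],60.3)"
```

```text
time: 33.48
ee_pos: [0.4643, -0.2491, 0.0417]
tcp_rot: [179.9, -0.0, 60.3]
wrist_force: [0.5, 0.2, 0.4]
opening: 0.0849
grasp_force: 0.0
pos [ 0.4643 -0.2491  0.0417] rot [179.9  -0.   60.3] shift mm [ 0.5 -0.7  3.2] twist [ 0.002  -0.0005 -0.0002]
```

```bash
python3 -m crank '[{"gripper":85,"travel":[0.5,-0.7,4],"twist":[0,0,0]},{"gripper":60,"travel":[0,0,0],"twist":[0,0,0]},{"gripper":50,"travel":[0,0,0],"twist":[0,0,0]},{"gripper":35,"travel":[0,0,0],"twist":[0,0,0]},{"gripper":35,"travel":[0,0,0],"twist":[0,0,0]},{"gripper":35,"travel":[0,0,0],"twist":[0,0,0]}]' 35
```

```text
time: 34.22
ee_pos: [0.4632, -0.248, 0.0367]
tcp_rot: [180.0, -0.0, 60.3]
wrist_force: [-1.7, 0.8, 4.4]
opening: 0.0412
grasp_force: 35.2
```

```bash
python3 -m crank '[{"gripper":35,"travel":[0,0,-15],"twist":[0,0,0]},{"gripper":35,"travel":[0,0,-35],"twist":[0,0,0]},{"gripper":35,"travel":[0,0,-20],"twist":[0,0,0]},{"gripper":35,"travel":[40.9,3.8,0],"twist":[0,0,0]},{"gripper":35,"travel":[40.9,3.8,0],"twist":[0,0,0]},{"gripper":35,"travel":[40.9,3.8,0],"twist":[0,0,0]},{"gripper":35,"travel":[40.9,3.8,0],"twist":[0,0,0]},{"gripper":35,"travel":[40.9,3.8,0],"twist":[0,0,0]},{"gripper":35,"travel":[40.9,3.8,0],"twist":[0,0,0]},{"gripper":35,"travel":[40.9,3.8,0],"twist":[0,0,0]},{"gripper":35,"travel":[40.9,3.8,0],"twist":[0,0,0]},{"gripper":35,"travel":[40.9,3.8,0],"twist":[0,0,0]}]'; python3 -m crank '[{"gripper":35,"travel":[0,0,0],"twist":[0,0,0]},{"gripper":35,"travel":[0,0,30],"twist":[0,0,0]},{"gripper":35,"travel":[0,0,25],"twist":[0,0,0]},{"gripper":35,"travel":[0,0,0],"twist":[0,0,0]},{"gripper":35,"travel":[0,0,0],"twist":[0,0,0]}]';python3 -c "
from h import *
go([.676,.0547,.0375],60.4)"
```

```text
time: 35.72
ee_pos: [0.6762, 0.0559, 0.1072]
tcp_rot: [180.0, -0.0, 60.3]
wrist_force: [0.5, 0.5, -1.3]
opening: 0.041
grasp_force: 35.8
time: 36.35
ee_pos: [0.6757, 0.0544, 0.0532]
tcp_rot: [179.9, -0.1, 60.3]
wrist_force: [-0.3, 1.1, -0.9]
opening: 0.0406
grasp_force: 36.0
pos [0.6757 0.0544 0.0532] rot [ 1.799e+02 -1.000e-01  6.030e+01] shift mm [ 0.4  0.1 15.7] twist [ 0.0012 -0.0012 -0.0025]
```

```bash
python3 -m crank '[{"gripper":35,"travel":[0.4,0,8],"twist":[0,0,0]},{"gripper":35,"travel":[0,0,4],"twist":[0,0,0]},{"gripper":35,"travel":[0,0,2],"twist":[0,0,0]},{"gripper":35,"travel":[0,0,1.5],"twist":[0,0,0]},{"gripper":35,"travel":[0,0,1],"twist":[0,0,0]},{"gripper":35,"travel":[0,0,0],"twist":[0,0,0]}]'
```

```text
time: 37.1
ee_pos: [0.6758, 0.0555, 0.0377]
tcp_rot: [179.9, -0.1, 60.3]
wrist_force: [-6.7, 0.8, 13.7]
opening: 0.0411
grasp_force: 37.4
```

```bash
python3 -m crank '[{"gripper":85,"travel":[0,0,0],"twist":[0,0,0]},{"gripper":85,"travel":[0,0,0],"twist":[0,0,0]},{"gripper":85,"travel":[0,0,-55],"twist":[0,0,0]},{"gripper":85,"travel":[0,0,-60],"twist":[0,0,0]},{"gripper":85,"travel":[-53,6.3,-10],"twist":[0,0,0]},{"gripper":85,"travel":[-53,6.3,0],"twist":[0,0,0]},{"gripper":85,"travel":[-53,6.3,0],"twist":[0,0,0]},{"gripper":85,"travel":[-53,6.3,0],"twist":[0,0,0]},{"gripper":85,"travel":[-53,6.3,0],"twist":[0,0,0]},{"gripper":85,"travel":[-53,6.3,0],"twist":[0,0,0]},{"gripper":85,"travel":[-53,6.3,0],"twist":[0,0,0]},{"gripper":85,"travel":[-53,6.3,0],"twist":[0,0,0]}]'; python3 -m crank '[{"gripper":85,"travel":[0,0,0],"twist":[0,0,0]},{"gripper":85,"travel":[0,0,50],"twist":[0,0,0]},{"gripper":85,"travel":[0,0,40],"twist":[0,0,0]},{"gripper":85,"travel":[0,0,15],"twist":[0,0,0]},{"gripper":85,"travel":[0,0,0],"twist":[0,0,0]},{"gripper":85,"travel":[0,0,0],"twist":[0,0,0]}]'; python3 -c "
from h import *
go([.5088,-.3394,.045],60.3)"
```

```text
time: 38.6
ee_pos: [0.5083, -0.3397, 0.1598]
tcp_rot: [180.0, -0.0, 60.3]
wrist_force: [1.5, -0.3, 0.1]
opening: 0.0847
grasp_force: 0.0
time: 39.35
ee_pos: [0.5102, -0.3384, 0.0569]
tcp_rot: [179.8, -0.0, 60.3]
wrist_force: [1.3, -0.3, -0.7]
opening: 0.0847
grasp_force: 0.0
pos [ 0.5102 -0.3384  0.0569] rot [179.8  -0.   60.3] shift mm [-1.5 -0.8 11.9] twist [ 0.0027 -0.0004  0.0001]
```

```bash
python3 -m crank '[{"gripper":85,"travel":[-1.5,-0.8,12],"twist":[0,0,0]},{"gripper":60,"travel":[0,0,0],"twist":[0,0,0]},{"gripper":50,"travel":[0,0,0],"twist":[0,0,0]},{"gripper":35,"travel":[0,0,0],"twist":[0,0,0]},{"gripper":35,"travel":[0,0,0],"twist":[0,0,0]},{"gripper":35,"travel":[0,0,0],"twist":[0,0,0]}]' 60
```

```text
time: 40.1
ee_pos: [0.5077, -0.339, 0.0433]
tcp_rot: [180.0, -0.0, 60.3]
wrist_force: [-2.8, 0.9, 5.3]
opening: 0.0414
grasp_force: 61.4
```

```bash
python3 -m crank '[{"gripper":35,"travel":[0,0,-15],"twist":[0,0,0]},{"gripper":35,"travel":[0,0,-35],"twist":[0,0,0]},{"gripper":35,"travel":[0,0,-20],"twist":[0,0,0]},{"gripper":35,"travel":[39.4,-13.4,0],"twist":[0,0,0]},{"gripper":35,"travel":[39.4,-13.4,0],"twist":[0,0,0]},{"gripper":35,"travel":[39.4,-13.4,0],"twist":[0,0,0]},{"gripper":35,"travel":[39.4,-13.4,0],"twist":[0,0,0]},{"gripper":35,"travel":[39.4,-13.4,0],"twist":[0,0,0]},{"gripper":35,"travel":[39.4,-13.4,0],"twist":[0,0,0]},{"gripper":35,"travel":[39.4,-13.4,0],"twist":[0,0,0]},{"gripper":35,"travel":[39.4,-13.4,0],"twist":[0,0,0]},{"gripper":35,"travel":[39.2,-13.6,0],"twist":[0,0,0]}]'; python3 -m crank '[{"gripper":35,"travel":[0,0,0],"twist":[0,0,0]},{"gripper":35,"travel":[0,0,30],"twist":[0,0,0]},{"gripper":35,"travel":[0,0,25],"twist":[0,0,0]},{"gripper":35,"travel":[0,0,0],"twist":[0,0,0]},{"gripper":35,"travel":[0,0,0],"twist":[0,0,0]}]';python3 -c "
from h import *
go([.5784,.0287,.0442],60.4)"
```

```text
time: 41.6
ee_pos: [0.5789, 0.0301, 0.1137]
tcp_rot: [180.0, -0.1, 60.3]
wrist_force: [0.8, -1.4, -2.2]
opening: 0.0412
grasp_force: 61.4
time: 42.22
ee_pos: [0.579, 0.0283, 0.0594]
tcp_rot: [179.9, -0.1, 60.3]
wrist_force: [0.8, -0.2, -2.0]
opening: 0.0408
grasp_force: 61.4
pos [0.579  0.0283 0.0594] rot [ 1.799e+02 -1.000e-01  6.030e+01] shift mm [ 0.  -0.7 15.2] twist [ 0.0012 -0.0011 -0.0024]
```

```bash
python3 -m crank '[{"gripper":35,"travel":[0,-0.7,8],"twist":[0,0,0]},{"gripper":35,"travel":[0,0,4],"twist":[0,0,0]},{"gripper":35,"travel":[0,0,2],"twist":[0,0,0]},{"gripper":35,"travel":[0,0,1],"twist":[0,0,0]},{"gripper":35,"travel":[0,0,0.5],"twist":[0,0,0]},{"gripper":35,"travel":[0,0,0],"twist":[0,0,0]}]'
```

```text
time: 42.98
ee_pos: [0.5779, 0.0291, 0.0443]
tcp_rot: [179.9, -0.1, 60.3]
wrist_force: [-5.4, 0.5, 9.8]
opening: 0.0413
grasp_force: 63.1
```

```bash
python3 -m crank '[{"gripper":85,"travel":[0,0,0],"twist":[0,0,0]},{"gripper":85,"travel":[0,0,0],"twist":[0,0,0]},{"gripper":85,"travel":[0,0,-55],"twist":[0,0,0]},{"gripper":85,"travel":[0,0,-60],"twist":[0,0,0]},{"gripper":85,"travel":[-48.8,4,-5],"twist":[0,0,0]},{"gripper":85,"travel":[-48.8,4,0],"twist":[0,0,0]},{"gripper":85,"travel":[-48.8,4,0],"twist":[0,0,0]},{"gripper":85,"travel":[-48.8,4,0],"twist":[0,0,0]},{"gripper":85,"travel":[-48.8,4,0],"twist":[0,0,0]},{"gripper":85,"travel":[-48.8,4,0],"twist":[0,0,0]},{"gripper":85,"travel":[-48.8,4,0],"twist":[0,0,0]},{"gripper":85,"travel":[-48.8,4,0],"twist":[0,0,0]}]'; python3 -m crank '[{"gripper":85,"travel":[0,0,0],"twist":[0,0,0]},{"gripper":85,"travel":[0,0,50],"twist":[0,0,0]},{"gripper":85,"travel":[0,0,40],"twist":[0,0,0]},{"gripper":85,"travel":[0,0,15],"twist":[0,0,0]},{"gripper":85,"travel":[0,0,0],"twist":[0,0,0]},{"gripper":85,"travel":[0,0,0],"twist":[0,0,0]}]'; python3 -c "
from h import *
go([.412,-.3261,.0402],60.3)"
```

```text
time: 44.48
ee_pos: [0.4114, -0.3274, 0.1625]
tcp_rot: [180.0, -0.0, 60.3]
wrist_force: [0.6, 1.1, 0.5]
opening: 0.0852
grasp_force: 0.0
time: 45.22
ee_pos: [0.4131, -0.3263, 0.0592]
tcp_rot: [179.9, -0.0, 60.3]
wrist_force: [1.0, -0.4, 0.6]
opening: 0.0847
grasp_force: 0.0
pos [ 0.4131 -0.3263  0.0592] rot [179.9  -0.   60.3] shift mm [-0.3 -1.1 19. ] twist [ 0.0025 -0.0002  0.0001]
```

```bash
python3 -m crank '[{"gripper":85,"travel":[-0.3,-1,10],"twist":[0,0,0]},{"gripper":85,"travel":[0,0,9],"twist":[0,0,0]},{"gripper":65,"travel":[0,0,0],"twist":[0,0,0]},{"gripper":48,"travel":[0,0,0],"twist":[0,0,0]},{"gripper":48,"travel":[0,0,0],"twist":[0,0,0]},{"gripper":48,"travel":[0,0,0],"twist":[0,0,0]}]' 50
```

```text
time: 45.98
ee_pos: [0.4114, -0.3258, 0.0387]
tcp_rot: [180.0, -0.0, 60.3]
wrist_force: [0.5, -0.1, 0.6]
opening: 0.0554
grasp_force: 53.3
```

```bash
python3 -m crank '[{"gripper":48,"travel":[0,0,-15],"twist":[0,0,0]},{"gripper":48,"travel":[0,0,-30],"twist":[0,0,0]},{"gripper":48,"travel":[0,0,-20],"twist":[0,0,0]},{"gripper":48,"travel":[40,5.1,0],"twist":[0,0,0]},{"gripper":48,"travel":[40,5.1,0],"twist":[0,0,0]},{"gripper":48,"travel":[40,5.1,0],"twist":[0,0,0]},{"gripper":48,"travel":[40,5.1,0],"twist":[0,0,0]},{"gripper":48,"travel":[40,5.1,0],"twist":[0,0,0]},{"gripper":48,"travel":[40,5.1,0],"twist":[0,0,0]},{"gripper":48,"travel":[40,5.1,0],"twist":[0,0,0]},{"gripper":48,"travel":[40,5.1,0],"twist":[0,0,0]}]'; python3 -m crank '[{"gripper":48,"travel":[0,0,0],"twist":[0,0,0]},{"gripper":48,"travel":[0,0,30],"twist":[0,0,0]},{"gripper":48,"travel":[0,0,20],"twist":[0,0,0]},{"gripper":48,"travel":[0,0,0],"twist":[0,0,0]},{"gripper":48,"travel":[0,0,0],"twist":[0,0,0]}]';python3 -c "
from h import *
go([.6062,-.0676,.0397],60.4)"
```

```text
time: 47.35
ee_pos: [0.6058, -0.0669, 0.1044]
tcp_rot: [180.0, -0.0, 60.3]
wrist_force: [0.6, -0.5, -2.6]
opening: 0.0547
grasp_force: 53.7
time: 47.98
ee_pos: [0.6054, -0.0684, 0.0549]
tcp_rot: [179.9, -0.0, 60.3]
wrist_force: [0.1, -0.9, -1.8]
opening: 0.0551
grasp_force: 53.8
pos [ 0.6054 -0.0684  0.0549] rot [179.9  -0.   60.3] shift mm [ 1.1  0.2 15.2] twist [ 0.0011 -0.0009 -0.0024]
```

```bash
python3 -m crank '[{"gripper":48,"travel":[0.8,0.2,8],"twist":[0,0,0]},{"gripper":48,"travel":[0,0,4],"twist":[0,0,0]},{"gripper":48,"travel":[0,0,2],"twist":[0,0,0]},{"gripper":48,"travel":[0,0,1],"twist":[0,0,0]},{"gripper":48,"travel":[0,0,0.7],"twist":[0,0,0]},{"gripper":48,"travel":[0,0,0],"twist":[0,0,0]}]'; python3 -m crank '[{"gripper":85,"travel":[0,0,0],"twist":[0,0,0]},{"gripper":85,"travel":[0,0,0],"twist":[0,0,0]},{"gripper":85,"travel":[0,0,-55],"twist":[0,0,0]},{"gripper":85,"travel":[0,0,-60],"twist":[0,0,0]},{"gripper":85,"travel":[0,0,-50],"twist":[0,0,0]},{"gripper":85,"travel":[-50,-20,0],"twist":[0,0,0]},{"gripper":85,"travel":[-50,-20,0],"twist":[0,0,0]},{"gripper":85,"travel":[-50,-20,0],"twist":[0,0,0]},{"gripper":85,"travel":[-50,-20,0],"twist":[0,0,0]},{"gripper":85,"travel":[0,0,0],"twist":[0,0,0]}]'; python3 -c "
from h import *
print(bot.get_obs()['ee_pos'])
a=bot.camera('side')[:,:,::-1].copy();b=bot.camera('scene')[:,:,::-1].copy();cv2.imwrite('pics/sideA.png',a);cv2.imwrite('pics/sceneA.png',b)
a=cv2.resize(a[165:270,250:345],(380,420),interpolation=2);b=cv2.resize(b[165:270,240:355],(460,420),interpolation=2)[:,:420]
cv2.imwrite('pics/vA.png',np.hstack([a,b]))"
```

```text
time: 48.72
ee_pos: [0.6059, -0.0673, 0.0396]
tcp_rot: [179.9, -0.1, 60.3]
wrist_force: [-5.0, 0.1, 9.3]
opening: 0.0552
grasp_force: 55.1
time: 49.98
ee_pos: [0.4352, -0.2033, 0.2035]
tcp_rot: [179.9, -0.0, 60.1]
wrist_force: [0.6, -0.2, -0.5]
opening: 0.085
grasp_force: 0.0
[ 0.4351735  -0.20328057  0.20345738]
```

View pics/vA.png

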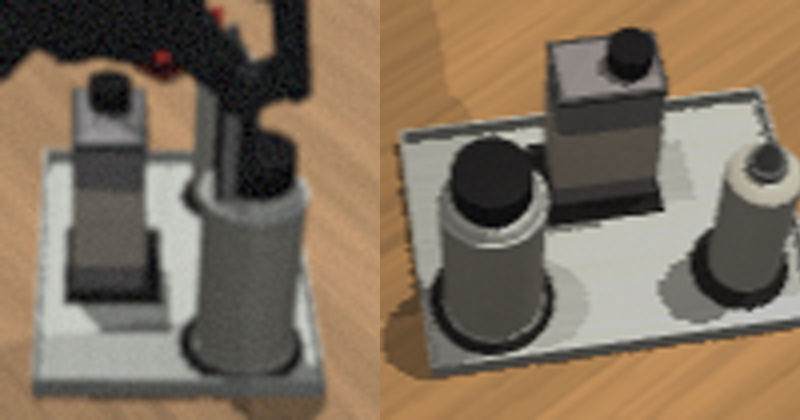

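All three containers stand upright on their own pads. To check centring, I'll compare each one's position in the scene camera with the first picture, using template matching.

Run:
```python
from h import *
c=bot.calibration("scene")
for cam,boxes in (("scene",{"spray":(254,198,28,40),"oblong":(282,173,30,24),"bottle":(324,199,22,28)}),("side",{"oblong":(268,183,20,26),"spray":(299,198,27,46)})):
    A=cv2.imread(f"pics/{cam}0.png");B=cv2.imread(f"pics/{cam}A.png");c=bot.calibration(cam)
    for n,(x,y,w,h) in boxes.items():
        t=cv2.resize(A[y:y+h,x:x+w],None,fx=8,fy=8,interpolation=2);s=cv2.resize(B[y-6:y+h+6,x-6:x+w+6],None,fx=8,fy=8,interpolation=2)
        _,v,_,l=cv2.minMaxLoc(cv2.matchTemplate(s,t,5));d=np.array(l)/8-6
        p=np.array([x+w/2,y+h/2]);dw=(onz(c,p+d,.1)-onz(c,p,.1))*1000;a=np.radians(60.4)
        print(cam,n,"px",d,"score",round(v,3),"mm along tray/normal",(dw[:2]@[np.cos(a),np.sin(a)]).round(1),(dw[:2]@[np.sin(a),-np.cos(a)]).round(1))
```

```text
scene spray px [0.125 0.75 ] score 0.962 mm along tray/normal -0.0 1.8
scene oblong px [ 0.25  -0.625] score 0.968 mm along tray/normal 0.9 -1.6
scene bottle px [0.625 0.125] score 0.98 mm along tray/normal 1.2 0.5
side oblong px [-0.5    0.125] score 0.93 mm along tray/normal -0.5 -1.1
side spray px [0.875 0.   ] score 0.886 mm along tray/normal 0.0 1.8
```

```bash
python3 -m crank '[{"gripper":85,"travel":[0,0,-20],"twist":[0,0,0]},{"gripper":85,"travel":[0,0,0],"twist":[0,0,0]},{"gripper":85,"travel":[0,0,0],"twist":[0,0,0]}]'; python3 -c "
from workcell import bot
print(bot.job_done())"
```

```text
time: 50.45
ee_pos: [0.4376, -0.201, 0.2219]
tcp_rot: [-180.0, -0.0, 60.3]
wrist_force: [0.2, -1.5, 0.1]
opening: 0.085
grasp_force: 0.0
the job is handed in; nothing more can be done
None
```

The tin stands in its ring and all three containers are back upright on their own pads, within about 2 mm of where they started; I handed the job in at about 50 s and no verdict came back. The first grasp on the spray can slipped onto its shoulder and nudged it a millimetre or two, so I re-gripped it lower.

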